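# Square a turning blank into the drilling jig

### The job

Using fingertip pushes only, square up the pale wooden blank in the jig for drilling its centre: slide it along the board so that it lies flat against the long aluminium fence with its end against the red end stop, and push the blue sliding jaw along its track until it touches the blank's other end. Do not take hold of the blank or the jaw, never lift or tip the blank, leave the steel centre, glue bottle, bowl and dark walnut blank where they are, and finish with the hand clear.

Things in the scene. Friction and masses are not known exactly. Their poses are not given: they have to be found in the camera images.
- jig: Jig screwed to the bench. Origin: on the bench surface under the board; x points across the board to the fence, y along the fence to the red end stop, z up. Dark green board 12 mm thick, x -100 to +110 mm, y -195 to +195 mm. A pale steel strip, flush with the board, marks the jaw's track at x = +50 mm. The near side (-x) and the -y end are open.
- fence (a point): Middle of the inner face of the aluminium fence, at its top edge: jig x = +75, y = +15 mm, 52 mm above the bench. The flat inner face looks to the jig's -x and runs from y -140 to +170 mm; fence 16 mm thick, 40 mm tall above the board.
- stop (a point): Middle of the inner face of the red end stop, at its top edge: jig x = 0, y = +150 mm, 52 mm above the bench. The flat inner face looks to the jig's -y and runs from x -75 to +75 mm; stop 20 mm thick, 40 mm tall above the board.
- blank: Loose pale maple blank, a square bar 50 x 150 x 50 mm (x, y, z), about 0.27 kg, on the board. Origin: centre of its underside (12 mm above the bench); its y axis runs along its length, z up. It starts up to 25 degrees askew, 50 mm or more short of its place at the fence and 30 mm or more short of it at the end stop. Fully home, its origin is at jig x = +50, y = +75 mm.
- jaw (a joint): Position of the blue jaw on its track, m: 0 at the open end (it starts at 0 to 0.035), growing as it slides in the jig's +y to the end stop (limit 0.17). Its front face lies at jig y = -0.150 + this value, so it reads about 0.150 when it touches a blank that is fully home. About 2.5 N of friction, no spring; it stays where it is left. It can also push the blank along.
- jaw_top (a point): Centre of the top of the blue jaw, 62 mm above the bench. The jaw is a block 40 mm (jig x) by 30 mm (jig y) by 48 mm high, on the jig line x = +50 mm, with its front face 15 mm to +y and its back face, where it is pushed, 15 mm to -y of this point.
- centre: Loose steel lathe centre standing on the board near its open near corner, 40 mm across at the foot, 70 mm tall; origin at the centre of its underside. To be left alone.
- glue: Loose yellow glue bottle with orange cap, 56 mm across, 150 mm tall, standing on the bench beside the jig; origin at the centre of its underside. To be left alone.
- bowl: Loose dark turned wooden bowl, 120 mm across the rim, 55 mm tall, standing on the bench beside the jig; origin at the centre of its underside. To be left alone.
- walnut: Loose dark walnut blank 40 x 120 x 40 mm lying on the bench behind the fence; origin at the centre of its underside. To be left alone.
Mind the look-alikes: they are no part of the job. What is shaped like the blank but green or pink is not meant.

How it is judged:
By the outcome, as a careful person would: the job done as asked, in the order asked, and still so for the second after the job is handed in, with the robot touching nothing.
It also fails if it takes over 54 s, if anything falls off the work surface, if the arm or the gripper's body presses on something with over 40 N, if the wrist force passes 120 N, or if a joint passes its speed limit or range.

### The arm

A 6-joint arm with a two-finger parallel gripper is mounted at the origin on the work surface. World frame = base frame: x ahead of the robot, y to its left, z up, the work surface at z = 0. Lengths are in m, angles in rad, forces in N, time in s.
With the tool pointing down it reaches from about 0.375 to 0.75 m from the base axis. Payload 9 kg.
Tool frame: the origin (TCP) lies on the centre line of the jaws, within the pads' length; the fingertips stand 17 mm ahead of it and the grasp point (between the pads) lies 2 mm behind it; y points along the fingers, x is the direction in which the jaws open and shut, and the axes are right-handed (so a half turn about y gives the same grasp; the last joint's range is limited). The gripper opens to 85 mm and grips with 20 to 120 N. Pads are 22 mm wide; open, the fingers measure 114 mm over their backs; the gripper's body (76 mm by 85 mm) begins 54 mm behind the grasp point. The pads swing forward as they close: fully open they stand 13 mm farther back than shut.
Start: joints at [-0.218, 0.104, 0.097, 1.564, 0, 1.353], TCP at [0.6, 0, 0.248] pointing down, gripper open.
Joint ranges: [-2.99, 2.99], [-0.84, 1.86], [-1.1, 1.16], [-1.84, 2.11], [-1.51, 1.56], [-3.14, 3.14]. Speed limits (rad/s): [2.22, 2.22, 2.57, 3.14, 3.14, 3.14].

### API

Orientations are given as a rotation vector (axis times angle).
In Python, from station import status, imaging, close_job gives the robot as it stands.
- The arm moves only by the tool jog_arm, never from a script. Its argument "targets" is text: rows parted by semicolons, each of 5 numbers parted by spaces: the opening, from -1 (shut) to 1 (fully open), so that 0 is half open, then the shift along the world's x, y, z in m, then the turn about the world's z in degrees. In form: jaw tx ty tz yaw; .... A call has 1 to 5 rows; each row is the pose to reach, as a shift and turn from the pose commanded when the call began; what a row does not reach only later rows make up. A row lasts 1/8 s, in which the tool goes at most 62.5 mm and 10.7 degrees, less where a joint would pass 70% of its speed; a pose out of reach is approached as far as the arm can. A call with a gripper value outside its range is refused whole. The fingers move at their own pace and stop on an object; "newtons" is the grip in N (left out, the last holds). Time passes only in rows, so rows that repeat a pose let the fingers close. It gives the time, the measured TCP pose, the force and the opening at its end, in the units of the state.
- status.state(): the state, without advancing time (a new reading comes with each control period).
- imaging.snapshot(name): name is "scene" or "side" or "wrist"; returns a dict with "image" (420x560x3 uint8, blue, green, red), "fx", "fy", "cx", "cy" (pixels), "dist" ([k1, k2, p1, p2, k3] as OpenCV has them; the pictures are not rectified), "rvec" (rotation vector, rad) and "tvec" (3), from world to camera coordinates, as OpenCV has them. Camera axes: x right, y down, z forward; pixel columns grow to the right and rows downward; lengths in m; the calibration is good to about 2 mm. A picture is of the moment at which its call begins. There is no depth.
- close_job(): hands the job in, once; it reports no verdict.
The state is a dict: "clock": time; "joint_positions": joint angles; "joint_velocities": joint speeds; "effort": joint torques, N m; "tool_pos": TCP position; "ee_rot": TCP orientation; "contact_force": force on the tool from outside, world axes, zero at the start; "wrist_torque": the same for the moment, N m; "finger_gap": finger opening in m.
Only numpy, scipy, OpenCV 4.12 (cv2) and the standard library are available. Lean on these libraries where they do the work, as an engineer would, in place of code of your own. Each camera call takes 0.05 s, during which the arm holds its last target. There are 200 camera calls.

## Working session

There is one attempt and no reset: what is moved stays moved. The work goes in short steps, Python scripts to look and compute and a tool call to move; the robot and the scene stay as the last step left them, time stands still between calls to the robot, and variables do not carry over. Pictures are saved under pics/ and viewed, about 8 in all and at most 12, crops included, and the job is handed in when it is done.

Besides the shell and the picture viewer there is one more tool, called after ">>>" by a JSON object that holds its "api" and its "payload", one argument or row to a line. jog_arm: Moves the arm, as the interface text tells. Its arguments: {"type":"object","properties":{"targets":{"type":"string"},"newtons":{"type":"number"}},"required":["targets"]}

```bash
ls; mkdir -p pics; cat > h.py <<'E'
import numpy as np, cv2
from station import status, imaging
def snap(n,f):
    s=imaging.snapshot(n); cv2.imwrite('pics/'+f+'.png',s['image'])
    np.save('pics/'+f+'.npy',{k:s[k] for k in s if k!='image'},allow_pickle=True); return s
def cal(f): return np.load('pics/'+f+'.npy',allow_pickle=True).item()
def KM(s): return np.array([[s['fx'],0,s['cx']],[0,s['fy'],s['cy']],[0,0,1.]]),np.array(s['dist'],float)
def ray(s,uv):
    K,d=KM(s); p=cv2.undistortPoints(np.array(uv,float).reshape(-1,1,2),K,d).reshape(-1,2)
    R=cv2.Rodrigues(np.array(s['rvec'],float))[0]; t=np.array(s['tvec'],float).ravel()
    return -R.T@t, np.c_[p,np.ones(len(p))]@R
def atz(s,uv,z):
    c,D=ray(s,uv); return c+D*((z-c[2])/D[:,2])[:,None]
def proj(s,P):
    K,d=KM(s); return cv2.projectPoints(np.array(P,float).reshape(-1,1,3),np.array(s['rvec'],float),np.array(s['tvec'],float),K,d)[0].reshape(-1,2)
def tri(sa,a,sb,b):
    out=[]
    for p,q in zip(a,b):
        A=np.zeros((3,3));v=np.zeros(3)
        for s,u in((sa,p),(sb,q)):
            c,D=ray(s,[u]);n=D[0]/np.linalg.norm(D[0]);M=np.eye(3)-np.outer(n,n);A+=M;v+=M@c
        out.append(np.linalg.solve(A,v))
    return np.array(out)
E
python3 - <<'E'
from h import *
for n in('scene','side','wrist'):
    s=snap(n,n+'0'); print(n,ray(s,[[280,210]]))
print(status.state())
E
```

```text
pics
scene (array([ 1.0045098 , -0.10868588,  0.7715901 ]), array([[-0.54818328,  0.1253634 , -0.82690946]]))
side (array([0.41417758, 0.93822775, 0.84291886]), array([[ 0.08303148, -0.76722652, -0.63611306]]))
wrist (array([0.60095639, 0.07459001, 0.37265069]), array([[ 0.00533691, -0.29670142, -0.95498756]]))
{'clock': 0.15, 'joint_positions': array([-2.17672785e-01,  1.04578803e-01,  9.66684080e-02,  1.56387379e+00,
        1.36177745e-05,  1.35309296e+00]), 'joint_velocities': array([ 0.0011479 , -0.00049408,  0.00139881,  0.00076843, -0.00064461,
        0.0010473 ]), 'effort': array([ 3.56894714e-03, -5.57353413e+01,  5.04006886e+01,  1.24952567e-02,
       -2.60494489e-04,  1.42527287e-05]), 'tool_pos': array([5.99781575e-01, 7.81675317e-05, 2.47702454e-01]), 'ee_rot': array([-1.57056955e+00,  7.31208407e-04,  7.79234286e-04]), 'contact_force': array([-0.29234743,  0.00537849,  0.32083341]), 'wrist_torque': array([-0.01556311, -0.00179646,  0.00016333]), 'finger_gap': 0.08533982420471126}
```

View pics/scene0.png

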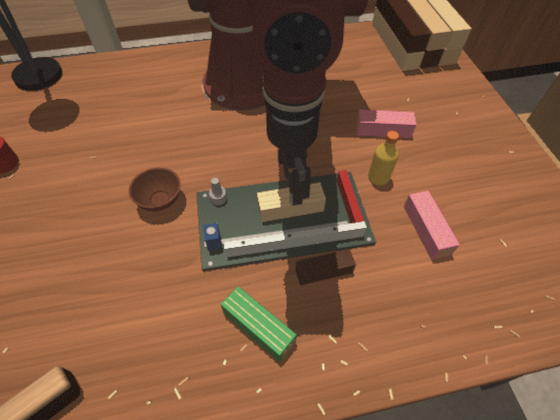

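View pics/side0.png

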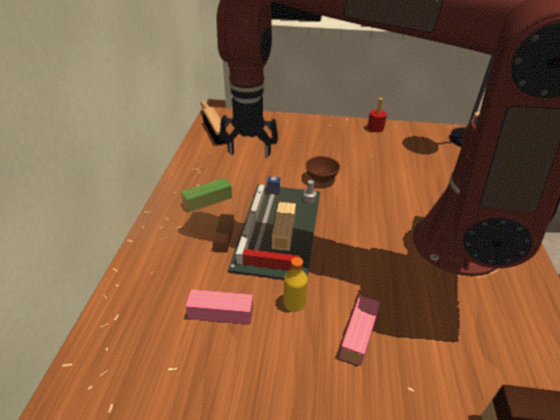

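```bash
python3 - <<'E'
import cv2
a=cv2.imread('pics/scene0.png')[160:290,180:390]; b=cv2.imread('pics/side0.png')[165:285,205:335]
cv2.imwrite('pics/c1.png',cv2.resize(a,None,fx=3.8,fy=3.8,interpolation=2))
cv2.imwrite('pics/c2.png',cv2.resize(b,None,fx=5,fy=5,interpolation=2))
E
```

```text
(no output)
```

View pics/c1.png

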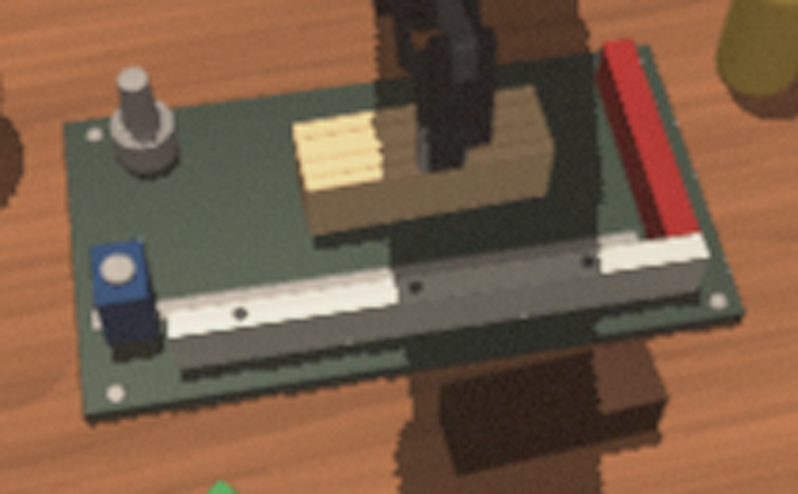

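View pics/c2.png

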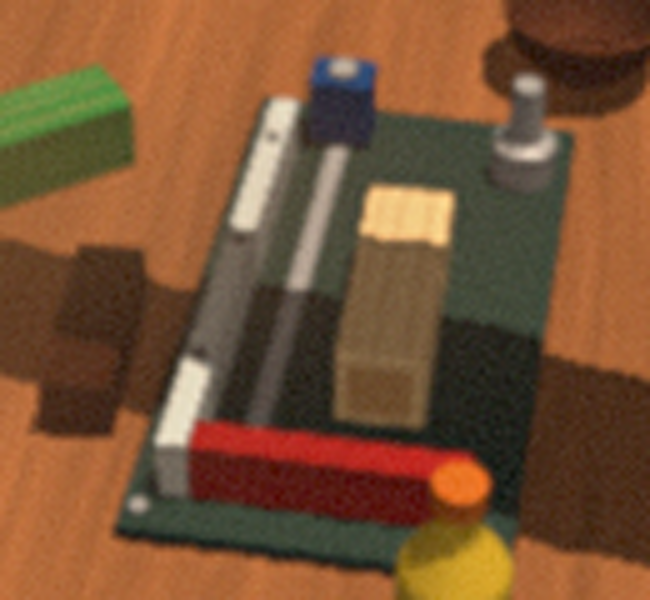

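View pics/wrist0.png

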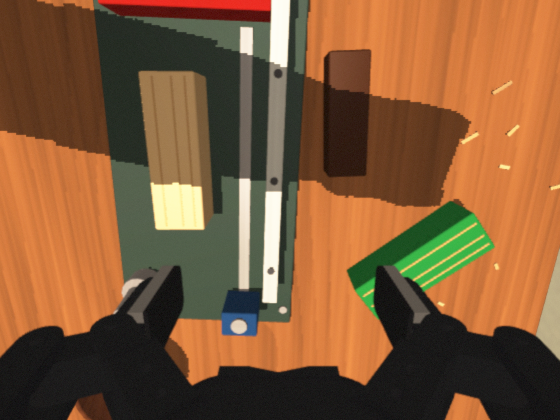

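```bash
cat > fit.py <<'E'
from h import *
from scipy.optimize import least_squares
def fit(obs,x0,zoff=False):
    # obs: list of (cal, uv, xyz local)
    def P(p,l): c,s_=np.cos(p[2]),np.sin(p[2]); return [p[0]+c*l[0]-s_*l[1],p[1]+s_*l[0]+c*l[1],l[2]+(p[3] if len(p)>3 else 0)]
    f=lambda p:np.concatenate([proj(s,[P(p,l)])[0]-u for s,u,l in obs])
    r=least_squares(f,x0,loss='soft_l1'); return r.x,r.fun.reshape(-1,2)
E
python3 - <<'E'
from fit import *
sc,si,wr=cal('scene0'),cal('side0'),cal('wrist0')
a=lambda x,y:np.array([180+x/3.8,160+y/3.8]); b=lambda x,y:np.array([205+x/5,165+y/5]); w=lambda x,y:np.array([x,y],float)
m=1e-3
O=[(sc,a(65,122),(-100,-195,12)),(sc,a(648,45),(-100,195,12)),(sc,a(742,310),(110,195,12)),(sc,a(85,405),(110,-195,12)),
(sc,a(170,337),(91,-140,52)),(sc,a(708,258),(91,170,52)),(sc,a(598,48),(-75,150,52)),(sc,a(632,40),(-75,170,52)),
(si,b(575,133),(-100,-195,12)),(si,b(120,528),(110,195,12)),(si,b(300,98),(75,-140,52)),(si,b(155,430),(91,170,52)),(si,b(205,423),(75,150,52)),
(wr,w(263,302),(75,-140,52)),(wr,w(277,303),(91,-140,52))]
O=[(s,u,np.array(l)*m) for s,u,l in O]
for x0 in([.6,.05,0],[.6,.05,0,0]):
    J,r=fit(O,x0); print('jig',J,'\n',r.round(1).tolist())
B=[(sc,a(295,124),(-25,-75,50)),(sc,a(305,190),(25,-75,50)),(sc,a(553,150),(25,75,50)),(sc,a(532,86),(-25,75,50)),
(si,b(368,187),(25,-75,50)),(si,b(455,190),(-25,-75,50)),(si,b(335,352),(25,75,50)),(si,b(432,365),(-25,75,50)),
(wr,w(140,73),(-25,75,50)),(wr,w(193,72),(25,75,50)),(wr,w(155,229),(-25,-75,50)),(wr,w(205,229),(25,-75,50))]
B=[(s,u,np.array(l)*m) for s,u,l in B]
for x0 in([.6,.05,0,.012],):
    X,r=fit(B,x0); print('blank',X,r.round(1).tolist())
c,s=np.cos(J[2]),np.sin(J[2]); R=np.array([[c,-s],[s,c]])
print('blank in jig',R.T@(X[:2]-J[:2]),np.degrees(X[2]-J[2]), 'yawjig',np.degrees(J[2]))
for n,p,q in(('jawtop',a(118,268),b(345,68)),('centretop',a(132,76),b(530,80))):
    t=tri(sc,[p],si,[q])[0]; print(n,t,R.T@(t[:2]-J[:2]))
q=atz(wr,[[238,326]],.062)[0];print('jaw wrist',q,R.T@(q[:2]-J[:2]))
for l in((50,75),(50,-150),(75,15)): print(l,J[:2]+R@(np.array(l)*m))
E
```

```text
jig [ 0.51325855  0.00903963 -0.03652206] 
 [[-1.2, -0.3], [0.2, -1.1], [1.4, 0.3], [-0.8, 2.9], [-0.3, 0.1], [0.5, -0.9], [0.8, -2.3], [-0.2, -1.3], [-0.4, -1.1], [-1.8, -1.2], [-1.1, 0.0], [-0.3, 1.9], [-2.6, -1.3], [-0.6, 0.3], [-0.4, -0.2]]
jig [ 0.51297201  0.00840705 -0.0376549  -0.00225386] 
 [[-1.2, 0.2], [-0.2, -0.5], [0.9, 0.8], [-1.0, 3.2], [-0.6, 0.5], [-0.0, -0.3], [0.4, -1.7], [-0.5, -0.7], [-0.2, -0.6], [-1.7, -0.8], [-0.9, 0.5], [-0.1, 2.3], [-2.4, -0.8], [-0.9, -0.3], [-0.8, -0.8]]
blank [ 0.50009073  0.03101474 -0.00353831  0.00801808] [[-1.5, 0.6], [-0.1, 1.0], [-0.1, 0.2], [-0.4, 0.0], [0.1, -0.2], [-0.6, 0.8], [-0.3, 0.9], [-1.4, 0.1], [-2.5, -1.2], [0.5, -0.1], [0.3, 0.4], [-0.9, 0.5]]
blank in jig [-0.01372324  0.02210673] 1.9547362081720598 yawjig -2.1574666282543404
jawtop [ 0.55454603 -0.15594311  0.0621146 ] [ 0.04773168 -0.16266857]
centretop [ 0.4363367  -0.13111844  0.08259317] [-0.07132841 -0.1423116 ]
jaw wrist [ 0.55598648 -0.15742097  0.062     ] [ 0.04922674 -0.16409115]
(50, 75) [0.56576002 0.08147159]
(50, -150) [ 0.55728967 -0.14336892]
(75, 15) [0.58848353 0.02057297]
```

>>> {"api": "jog_arm", "payload": {
  "targets": "0 -0.03 0.006 -0.02 10; 0 -0.06 0.012 -0.04 20; 0 -0.09 0.018 -0.06 30; 0 -0.12 0.024 -0.08 40; 0 -0.155 0.031 -0.09 50"
}}

```text
clock: 0.78
tool_pos: [0.4435, 0.0313, 0.1568]
ee_rot: [-1.459, -0.685, 0.687]
contact_force: [-0.8, 0.2, 0.7]
finger_gap: 0.0423
```

```bash
python3 - <<'E'
from h import *
sc,si=cal('scene0'),cal('side0')
print('bowl',atz(sc,[[155,187]],.055)); print('glue',tri(sc,[[392.5,136]],si,[[297,261]]), atz(sc,[[381,180]],.01))
print(status.state()['joint_positions'])
E
```

```text
bowl [[ 0.40646893 -0.26914756  0.055     ]]
glue [[0.44584537 0.27424295 0.14689888]] [[0.46349686 0.27331346 0.01      ]]
[-2.25311007e-01 -3.82146364e-01 -5.13972851e-01  1.44063668e+00
  6.32584412e-05  4.67092207e-01]
```

>>> {"api": "jog_arm", "payload": {
  "targets": "0 0 0 -0.01 10; 0 0 0 -0.03 20; 0 0 0 -0.06 30; 0 0 0 -0.09 38; 0 0 0 -0.122 38"
}}

```text
clock: 1.4
tool_pos: [0.445, 0.031, 0.0354]
ee_rot: [-1.225, -1.185, 1.185]
contact_force: [-0.6, -0.4, -0.3]
finger_gap: 0.0427
```

>>> {"api": "jog_arm", "payload": {
  "targets": "0 0.01 0 0 0; 0 0.02 -0.0005 0 0; 0 0.026 -0.001 0 0; 0 0.032 -0.001 0 0; 0 0.038 -0.0015 0 0"
}}

```text
clock: 2.02
tool_pos: [0.4836, 0.0295, 0.0367]
ee_rot: [-1.226, -1.184, 1.183]
contact_force: [-1.8, 0.1, 1.9]
finger_gap: 0.0427
```

>>> {"api": "jog_arm", "payload": {
  "targets": "0 0.007 0 0 0; 0 0.014 -0.0005 0 0; 0 0.021 -0.001 0 0; 0 0.028 -0.001 0 0; 0 0.034 -0.0015 0 0"
}}

```text
clock: 2.65
tool_pos: [0.5175, 0.028, 0.0363]
ee_rot: [-1.225, -1.184, 1.183]
contact_force: [-3.0, 0.7, 1.1]
finger_gap: 0.0428
```

```bash
python3 - <<'E'
from h import *
s=snap('scene','scene1')['image']; t=snap('side','side1')['image']
a=cv2.resize(s[160:290,180:390],None,fx=2.2,fy=2.2,interpolation=2); b=cv2.resize(t[165:285,205:335],None,fx=2.38,fy=2.38,interpolation=2)
h=min(len(a),len(b)); cv2.imwrite('pics/d1.png',np.hstack([a[:h],b[:h]]))
E
```

```text
(no output)
```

View pics/d1.png

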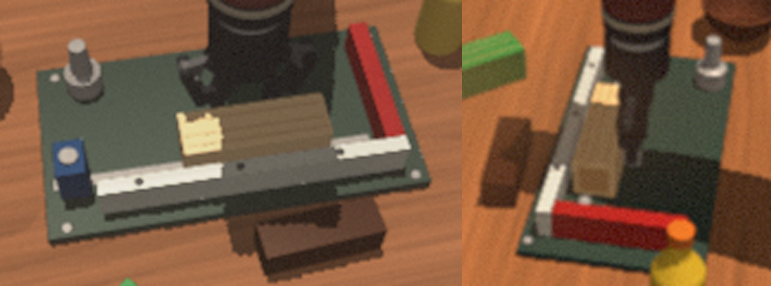

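The blank (left crop ~(180–330, 95–165)) is now close to the fence, roughly parallel, about a centimetre short. Creep on to contact.

>>> {"api": "jog_arm", "payload": {
  "targets": "0 0.003 0 0 0; 0 0.006 0 0 0; 0 0.008 0 0 0; 0 0.01 0 0 0; 0 0.011 0 0 0"
}}

```text
clock: 3.38
tool_pos: [0.5259, 0.0283, 0.0357]
ee_rot: [-1.222, -1.18, 1.185]
contact_force: [-15.6, 1.5, 8.3]
finger_gap: 0.0428
```

>>> {"api": "jog_arm", "payload": {
  "targets": "0 -0.015 0 0 0; 0 -0.02 0 0.04 0; -1 -0.01 -0.01 0.095 0; -1 0.01 -0.05 0.095 0; -1 0.032 -0.108 0.095 0"
}}

```text
clock: 4.0
tool_pos: [0.5617, -0.0805, 0.1327]
ee_rot: [-1.227, -1.187, 1.184]
contact_force: [1.1, 0.3, 0.7]
finger_gap: -0.0002
```

>>> {"api": "jog_arm", "payload": {
  "targets": "-1 0 0 0 0; -1 0 0 -0.03 0; -1 0 0 -0.06 0; -1 0 0 -0.091 0; -1 0 0 -0.091 0"
}}

```text
clock: 4.62
tool_pos: [0.5581, -0.0787, 0.038]
ee_rot: [-1.221, -1.182, 1.184]
contact_force: [-0.7, 0.4, -0.5]
finger_gap: 0.0002
```

```bash
python3 - <<'E'
from h import *
s=snap('scene','scene2')['image']; t=snap('side','side2')['image']
a=cv2.resize(s[160:290,180:390],None,fx=2.2,fy=2.2,interpolation=2); b=cv2.resize(t[165:285,205:335],None,fx=2.38,fy=2.38,interpolation=2)
h=min(len(a),len(b)); cv2.imwrite('pics/d2.png',np.hstack([a[:h],b[:h]]))
E
```

```text
(no output)
```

View pics/d2.png

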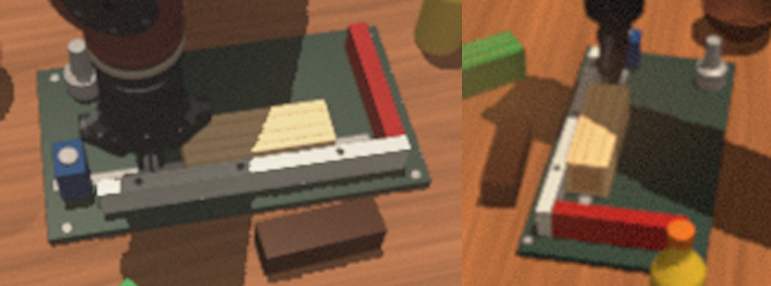

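>>> {"api": "jog_arm", "payload": {
  "targets": "-1 0 0.01 0 0; -1 0.001 0.02 0 0; -1 0.001 0.028 0 0; -1 0.001 0.036 0 0; -1 0.002 0.044 0 0"
}}

```text
clock: 5.35
tool_pos: [0.5628, -0.0362, 0.0414]
ee_rot: [-1.228, -1.184, 1.184]
contact_force: [-0.3, -5.5, 6.2]
finger_gap: 0.0002
```

>>> {"api": "jog_arm", "payload": {
  "targets": "-1 0 0.007 0 0; -1 0 0.013 0 0; -1 0.001 0.018 0 0; -1 0.001 0.022 0 0; -1 0.001 0.025 0 0"
}}

```text
clock: 5.98
tool_pos: [0.5638, -0.0113, 0.0414]
ee_rot: [-1.228, -1.184, 1.184]
contact_force: [0.2, -5.7, 5.0]
finger_gap: -0.0001
```

>>> {"api": "jog_arm", "payload": {
  "targets": "-1 0 0.002 0 0; -1 0 0.004 0 0; -1 0 0.006 0 0; -1 0 0.007 0 0; -1 0 0.008 0 0"
}}

```text
clock: 6.6
tool_pos: [0.5637, -0.0072, 0.0415]
ee_rot: [-1.234, -1.178, 1.187]
contact_force: [-4.3, -29.0, 5.4]
finger_gap: 0.0002
```

>>> {"api": "jog_arm", "payload": {
  "targets": "-1 0 -0.02 0 0; -1 0 -0.02 0.05 0; -1 -0.01 0 0.09 0; 0 -0.035 0.045 0.09 0; 0 -0.068 0.086 0.09 0"
}}

```text
clock: 7.22
tool_pos: [0.4945, 0.0842, 0.1306]
ee_rot: [-1.225, -1.184, 1.182]
contact_force: [0.4, -0.0, 0.2]
finger_gap: 0.0355
```

>>> {"api": "jog_arm", "payload": {
  "targets": "0 0 0 -0.03 0; 0 0 0 -0.06 0; 0 0 0 -0.094 0; 0 0.01 0 -0.094 0; 0 0.02 0 -0.094 0"
}}

```text
clock: 7.85
tool_pos: [0.5164, 0.083, 0.0376]
ee_rot: [-1.226, -1.185, 1.183]
contact_force: [0.1, 0.1, 1.0]
finger_gap: 0.0424
```

>>> {"api": "jog_arm", "payload": {
  "targets": "0 0.005 0 0 0; 0 0.01 0 0 0; 0 0.013 0 0 0; 0 0.015 0 0 0; 0 0.016 0 0 0"
}}

```text
clock: 8.48
tool_pos: [0.528, 0.0835, 0.0354]
ee_rot: [-1.22, -1.179, 1.186]
contact_force: [-16.9, 1.8, 7.2]
finger_gap: 0.0427
```

>>> {"api": "jog_arm", "payload": {
  "targets": "0 -0.02 0 0 0; 0 -0.025 0 0.05 0; -1 -0.015 -0.02 0.1 0; -1 0 -0.08 0.1 0; -1 0.015 -0.14 0.1 0"
}}

```text
clock: 9.1
tool_pos: [0.547, -0.0585, 0.1376]
ee_rot: [-1.227, -1.186, 1.184]
contact_force: [1.4, 0.5, 0.3]
finger_gap: 0.0002
```

>>> {"api": "jog_arm", "payload": {
  "targets": "-1 0.005 -0.05 0 0; -1 0.009 -0.1 0 0; -1 0.009 -0.149 0 0; -1 0.009 -0.149 -0.04 0; -1 0.009 -0.149 -0.092 0"
}}

```text
clock: 9.72
tool_pos: [0.5561, -0.2076, 0.0447]
ee_rot: [-1.23, -1.184, 1.182]
contact_force: [0.1, -0.1, -0.4]
finger_gap: 0.0002
```

```bash
python3 - <<'E'
from h import *
s=snap('scene','scene3')['image']; t=snap('side','side3')['image']
a=cv2.resize(s[160:290,180:390],None,fx=2.2,fy=2.2,interpolation=2); b=cv2.resize(t[165:285,205:335],None,fx=2.38,fy=2.38,interpolation=2)
h=min(len(a),len(b)); cv2.imwrite('pics/d3.png',np.hstack([a[:h],b[:h]])); print(status.state()['contact_force'],status.state()['tool_pos'])
E
```

```text
[-1.03017249  0.92417338 -0.22523189] [ 0.55136534 -0.20392391  0.03859695]
```

View pics/d3.png

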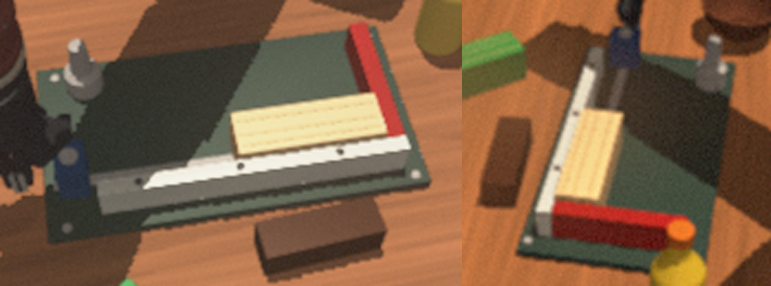

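>>> {"api": "jog_arm", "payload": {
  "targets": "-1 0 0.01 0 0; -1 0.001 0.02 0 0; -1 0.001 0.03 0 0; -1 0.002 0.04 0 0; -1 0.002 0.05 0 0"
}}

```text
clock: 10.45
tool_pos: [0.5576, -0.1556, 0.045]
ee_rot: [-1.227, -1.184, 1.183]
contact_force: [1.6, -2.8, 1.2]
finger_gap: -0.0002
```

>>> {"api": "jog_arm", "payload": {
  "targets": "-1 0 0.01 0 0; -1 0.001 0.02 0 0; -1 0.001 0.03 0 0; -1 0.001 0.04 0 0; -1 0.002 0.05 0 0"
}}

```text
clock: 11.08
tool_pos: [0.5586, -0.1053, 0.0441]
ee_rot: [-1.225, -1.183, 1.184]
contact_force: [-1.6, -3.3, 3.4]
finger_gap: -0.0
```

>>> {"api": "jog_arm", "payload": {
  "targets": "-1 0 0.01 0 0; -1 0.001 0.02 0 0; -1 0.001 0.03 0 0; -1 0.001 0.04 0 0; -1 0.002 0.047 0 0"
}}

```text
clock: 11.7
tool_pos: [0.5606, -0.0582, 0.0441]
ee_rot: [-1.225, -1.183, 1.184]
contact_force: [-2.4, -3.3, 0.4]
finger_gap: -0.0001
```

>>> {"api": "jog_arm", "payload": {
  "targets": "-1 0 0.005 0 0; -1 0 0.01 0 0; -1 0 0.015 0 0; -1 0.001 0.018 0 0; -1 0.001 0.021 0 0"
}}

```text
clock: 12.32
tool_pos: [0.5619, -0.0378, 0.0443]
ee_rot: [-1.225, -1.183, 1.184]
contact_force: [-1.1, -2.5, -0.7]
finger_gap: 0.0
```

>>> {"api": "jog_arm", "payload": {
  "targets": "-1 0 0.001 0 0; -1 0 0.002 0 0; -1 0 0.003 0 0; -1 0 0.003 0 0"
}}

```text
clock: 12.82
tool_pos: [0.562, -0.037, 0.0444]
ee_rot: [-1.229, -1.18, 1.185]
contact_force: [-2.6, -13.6, -2.3]
finger_gap: 0.0002
```

>>> {"api": "jog_arm", "payload": {
  "targets": "-1 0 -0.01 0 0; -1 0 -0.03 0 0; -1 0 -0.04 0.04 0; -1 -0.03 -0.07 0.1 0; -1 -0.08 -0.12 0.14 0"
}}

```text
clock: 13.45
tool_pos: [0.4994, -0.1392, 0.1716]
ee_rot: [-1.228, -1.186, 1.184]
contact_force: [0.5, -0.7, -0.5]
finger_gap: 0.0004
```

>>> {"api": "jog_arm", "payload": {
  "targets": "-1 0 -0.03 0.03 0; -1 0 -0.06 0.06 0; -1 0 -0.06 0.06 0"
}}

```text
clock: 13.82
tool_pos: [0.4999, -0.2009, 0.2314]
ee_rot: [-1.231, -1.183, 1.181]
contact_force: [0.4, -0.2, -0.3]
finger_gap: 0.0001
```

```bash
python3 - <<'E'
from h import *
s=snap('scene','scene4')['image']; t=snap('side','side4')['image']
a=cv2.resize(s[175:275,245:385],None,fx=3,fy=3,interpolation=2); b=cv2.resize(t[180:280,215:325],None,fx=3,fy=3,interpolation=2)
cv2.imwrite('pics/d4.png',np.hstack([a,b])); print(status.state()['contact_force'],status.state()['tool_pos'])
E
```

```text
[-0.50835621  0.57565124 -0.60312779] [ 0.49910307 -0.19826459  0.22856331]
```

View pics/d4.png

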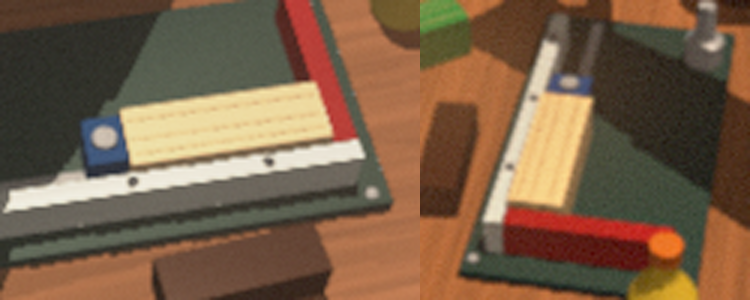

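```bash
python3 - <<'E'
from fit import *
sc,si=cal('scene4'),cal('side4')
a=lambda x,y:np.array([245+x/3,175+y/3]); b=lambda x,y:np.array([215+(x-420)/3,180+y/3])
O=[(sc,a(120,110),(-25,-75,50)),(sc,a(130,165),(25,-75,50)),(sc,a(318,82),(-25,75,50)),(sc,a(332,138),(25,75,50)),(si,b(546,93),(25,-75,50)),(si,b(592,96),(-25,-75,50))]
X,r=fit([(s,u,np.array(l)/1e3) for s,u,l in O],[.56,.08,0,.012]);print(X,r.round(1).tolist())
J=np.array([.5132,.0087,-.037]);c,s=np.cos(J[2]),np.sin(J[2]);R=np.array([[c,-s],[s,c]])
print(R.T@(X[:2]-J[:2]),np.degrees(X[2]-J[2]))
t=tri(sc,[a(104,137)],si,[b(570,83)])[0];print('jawtop',t,R.T@(t[:2]-J[:2]))
E
```

```text
[ 0.56555007  0.08216019 -0.05781133  0.00871088] [[-0.5, -0.8], [0.0, -0.0], [-0.6, 0.2], [0.6, 0.0], [-1.4, -0.3], [0.2, 0.9]]
[0.04959683 0.07534643] -1.192401398065187
jawtop [ 0.56092596 -0.00784758  0.06194687] [ 0.04830541 -0.0147708 ]
```

>>> {"api": "jog_arm", "payload": {
  "targets": "-1 0.005 0.05 0.02 0; -1 0.02 0.1 0.02 0; -1 0.04 0.15 0.02 0; -1 0.05 0.2 0.02 0; -1 0.06 0.25 0.02 0"
}}

```text
clock: 14.55
tool_pos: [0.5586, 0.0548, 0.2474]
ee_rot: [-1.223, -1.183, 1.185]
contact_force: [1.1, -0.4, 0.4]
finger_gap: -0.0004
```

>>> {"api": "jog_arm", "payload": {
  "targets": "-1 0 0.03 0 0; -1 0 0.03 0 0"
}}

```text
clock: 14.8
tool_pos: [0.5582, 0.085, 0.2474]
ee_rot: [-1.221, -1.185, 1.187]
contact_force: [0.4, -0.1, 0.9]
finger_gap: 0.0004
```

```bash
python3 - <<'E'
from h import *
s=snap('wrist','w5')['image']; cv2.imwrite('pics/w5b.png',cv2.resize(s,(800,600),interpolation=2))
E
```

```text
(no output)
```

View pics/w5b.png

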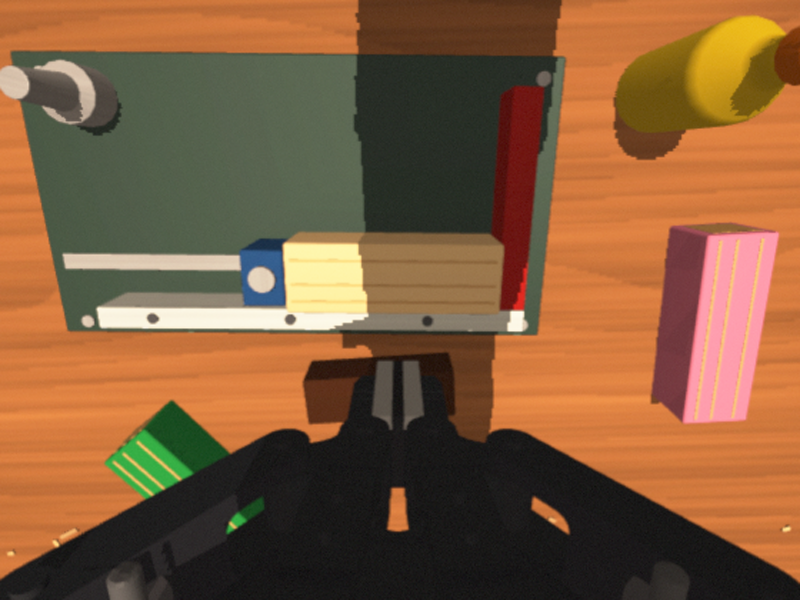

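```bash
python3 - <<'E'
from h import *
s=cal('w5'); g=cv2.GaussianBlur(cv2.cvtColor(cv2.imread('pics/w5.png'),6),(3,3),0).astype(float)
def edge(u0,u1,v0,v1,z,sg,name):
    P=[]
    for u in range(u0,u1):
        d=sg*np.diff(g[v0:v1,u]); i=int(d.argmax())
        if 0<i<len(d)-1:
            den=d[i-1]-2*d[i]+d[i+1]; P.append((u,v0+i+.5+(.5*(d[i-1]-d[i+1])/den if den else 0)))
    W=atz(s,P,z)
    for _ in range(4):
        k=np.polyfit(W[:,1],W[:,0],1); r=W[:,0]-np.polyval(k,W[:,1]); W=W[abs(r)<max(2*np.median(abs(r)),3e-4)]
    print(name,'yaw',-np.degrees(np.arctan(k[0])),'x at y=0.008,.083,.157',np.polyval(k,[.008,.083,.157]).round(4),'v',np.round([P[3][1],P[-3][1]],1),len(W))
edge(72,168,210,222,.052,1,'fence inner L')
edge(75,230,226,236,.052,-1,'fence outer L')
edge(205,248,163,176,.062,1,'blank -x lit')
edge(258,348,163,176,.062,1,'blank -x shade')
edge(256,350,212,224,.062,1,'blank +x shade');edge(202,240,212,224,.062,1,'blank +x lit')
u=np.array([[285,243],[502,243],[500,316],[287,312]])*.7; print(atz(s,u,.062).round(4))
E
```

```text
fence inner L yaw -2.3167996321414273 x at y=0.008,.083,.157 [0.5881 0.5911 0.5941] v [214.5 215.2] 95
fence outer L yaw -2.3250310827929006 x at y=0.008,.083,.157 [0.604  0.6071 0.6101] v [229.2 230.5] 155
blank -x lit yaw -2.613146469045305 x at y=0.008,.083,.157 [0.5381 0.5415 0.5449] v [169.6 170.1] 43
blank -x shade yaw -41.419496361918256 x at y=0.008,.083,.157 [0.4135 0.4797 0.545 ] v [167.1 165.3] 4
blank +x shade yaw -0.6149875428065105 x at y=0.008,.083,.157 [0.5893 0.5901 0.5909] v [213.3 219.6] 5
blank +x lit yaw -0.8622769095766515 x at y=0.008,.083,.157 [0.589  0.5901 0.5912] v [218.8 219. ] 23
[[0.5388 0.0105 0.062 ]
 [0.5434 0.156  0.062 ]
 [0.5952 0.1563 0.062 ]
 [0.5876 0.0069 0.062 ]]
```

```bash
python3 -c "
from station import close_job; print(close_job())"
```

```text
the job is handed in; nothing more can be done
None
```

The blank is squared up in the jig, and I handed the job in at about 15 s of robot time. It lies flat on the fence with its end on the red stop, and the blue jaw touches its other end.

I pushed it with fingertips only, in this order:
1. Slid it to the fence with two half-open fingertips.
2. Slid it along the fence to the stop with the fingers shut, reaching 29 N there.
3. Pushed it lightly against the fence again to seat it.
4. Pushed the jaw from behind until the force rose to 13.6 N on contact.

**Last checks:**

| What | Measured | Should be |
|---|---|---|
| Blank origin, jig x / y | +49.6 / +75.3 mm | +50 / +75 mm |
| Jaw top, jig y | about -14.8 mm | -15 mm |
| Blank's near edge to the fence face | within about 0.5 mm of 50 mm | 50 mm |

- **Disagreeing check:** the coarse scene and side fit put the blank 1.2° askew. The closer wrist view put its near edge at -2.6° and the fence at -2.3°. I took the coarse figure as pixel noise. Wrist edge readings from the blank's shaded near edge and its fence-side edge were too scattered to use.
- **Other objects:** in the last pictures the steel centre, glue bottle and walnut looked unmoved. The bowl was last seen in place just before the jaw was pushed.
- **Hand:** it finished about 0.25 m up, touching nothing.

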